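Shift the bar kit into the travelling rack, same order

TASK

The bar goes out on the cart tonight, so move the four things that stand on the cork pads of the dark gallery shelf into the four free wells of the two-deck bar rack, one to a well and standing upright on the cork at the bottom. Keep them in the same order from left to right (as you see it from the robot's side) as they stand on the shelf now, so that the bartender's hand finds them without looking. The second dropper bottle that is already in the rack stays in its well, so the row simply skips it; do not tip anything over.

Things in the scene. Friction and masses are not known exactly. Their poses are not given: they have to be found in the camera images.
- dropper_bottle: Small brown dropper bottle with black bulb cap, 102 mm tall: body 32 mm across up to 64 mm, narrowing to a collar 24 mm across at 77 mm, then a 13 mm bulb; about 70 g. Grip the body, centred 58 mm above its foot. Stands on its own cork pad. Origin: centre of its foot; z up; any yaw.
- pick_jar: Round glass toothpick jar with a black cap (green on top), 45 mm across and 105 mm tall, sides straight; about 110 g. Grip it 72 mm above its foot. Stands on its own cork pad. Origin: centre of its foot; z up; any yaw.
- jigger: Bright metal hourglass jigger (two cones end to end), 80 mm tall, 45 mm across the mouth at the top, narrower at the foot; about 95 g. Grip it just below the upper mouth, centred 66 mm above its foot, where the fingers close to about 42 mm. Stands on its own cork pad. Origin: centre of its foot; z up; any yaw.
- bottle_stopper: Bottle stopper standing on its flat-bottomed chrome ball: ball 36 mm across up to 33 mm height, black ribbed rubber shank 20 mm across from there up to 65 mm; about 70 g. Grip the shank, centred 56 mm above its foot. Stands on its own cork pad. Origin: centre of its foot; z up; any yaw.
- pad_dropper_bottle: Round cork pad, 60 mm across, 3 mm thick, fixed on the dark gallery shelf: the one the brown dropper bottle stands on at the start. Four alike pads, 70 mm apart in a row along the shelf. Origin: centre of its underside (z 0.012); its top is at z 0.015. Axes are the shelf's: y along the row, to the left. A thin brass rail (z 0.030) runs 37 mm behind the row (+x) and round the ends.
- pad_pick_jar: Round cork pad, 60 mm across, 3 mm thick, fixed on the dark gallery shelf: the one the toothpick jar stands on at the start. Four alike pads, 70 mm apart in a row along the shelf. Origin: centre of its underside (z 0.012); its top is at z 0.015. Axes are the shelf's: y along the row, to the left. A thin brass rail (z 0.030) runs 37 mm behind the row (+x) and round the ends.
- pad_jigger: Round cork pad, 60 mm across, 3 mm thick, fixed on the dark gallery shelf: the one the jigger stands on at the start. Four alike pads, 70 mm apart in a row along the shelf. Origin: centre of its underside (z 0.012); its top is at z 0.015. Axes are the shelf's: y along the row, to the left. A thin brass rail (z 0.030) runs 37 mm behind the row (+x) and round the ends.
- pad_bottle_stopper: Round cork pad, 60 mm across, 3 mm thick, fixed on the dark gallery shelf: the one the bottle stopper stands on at the start. Four alike pads, 70 mm apart in a row along the shelf. Origin: centre of its underside (z 0.012); its top is at z 0.015. Axes are the shelf's: y along the row, to the left. A thin brass rail (z 0.030) runs 37 mm behind the row (+x) and round the ends.
- bar_rack: Fixed two-deck wooden rack, 338 (y) x 84 (x) x 40 mm high. Five round wells, 61 mm across, bored in the upper deck (z 0.030 to 0.040); below each a cork pad, top at z 0.015, carries the thing. Origin: centre of the underside, z 0. Well centres in its frame: x 0, y -0.132, -0.066, 0, 0.066, 0.132 (y along the row, to the left). Turned at most 0.15 rad. The second dropper bottle takes one well.
- second_dropper: Second brown dropper bottle, same shape as the first (32 mm body, 102 mm tall, about 70 g), told apart by its place: it already stands in one of the five wells of the bar rack and stays there. Origin: centre of its foot; z up. (Mind the wall cabinets above the back of the worktop: front at about x 0.60, underside at about z 0.42; carry across in front of them.)
Not all that is in view belongs to the job. What is shaped like the bottle_stopper but blue or green is not meant.

How it is judged:
By the outcome, as a careful person would: the job done as asked, in the order asked, and still so for the second after the job is handed in, with the robot touching nothing.
It also fails if it takes over 109 s, if anything falls off the work surface, if the arm or the gripper's body presses on something with over 40 N, if the wrist force passes 120 N, or if a joint passes its speed limit or range.

ROBOT

A 6-joint arm with a two-finger parallel gripper is mounted at the origin on a cart in front of the work surface, level with it; the furniture and walls round the work are solid. World frame = base frame: x ahead of the robot, y to its left, z up, the work surface at z = 0. Lengths are in m, angles in rad, forces in N, time in s.
With the tool pointing down it reaches from about 0.35 to 0.85 m from the base axis. Payload 8.1 kg.
Tool frame: the origin (TCP) lies where the fingers leave the gripper's body, on its centre line; the fingertips stand 84 mm ahead of it and the grasp point (between the pads) lies 65 mm ahead of it; z points along the fingers, y is the line along which they close (so a half turn about z gives the same grasp; the last joint's range is limited). The gripper opens to 93 mm and grips with 3 to 60 N. Pads are 15 mm wide; open, the fingers measure 128 mm over their backs; the gripper's body (75 mm by 188 mm) begins 65 mm behind the grasp point.
Start: joints at [-1.345, 0.13, 1.488, -0, 1.523, -0.085], TCP at [0.184, -0.571, 0.303] pointing down, gripper open.
Joint ranges: [-2.96, 2.96], [-0.89, 2.26], [0.02, 2.5], [-1.34, 4.48], [0, 2.73], [-2.66, 2.66]. Speed limits (rad/s): [2.39, 2.39, 2.79, 3.14, 3.14, 3.14].

INTERFACE

Orientations are given as a unit quaternion [x, y, z, w].
In Python, from rig import get_state, read_camera, camera_info, job_done, spot_in gives the robot as it stands. The module is installed in compiled form; this text tells all that it offers.
- The arm moves only by the shell command python3 -m jog 'ROWS' [FORCE]. ROWS is text: rows parted by semicolons, each of 7 numbers parted by spaces: the turn, a rotation vector about the tool's x, y, z each as a share of 0.12 rad, from -1 to 1, then the shift along the tool's x, y, z each as a share of 0.04 m, from -1 to 1, then the closure, from 0 (fully open) to 1 (shut). In form: ax ay az x y z fingers; .... A call has 1 to 12 rows; each row shifts and turns the commanded pose from where the row before left it, along the tool's axes as they then stand; what a row does not reach is not made up. A row lasts 1/8 s, in which the tool goes at most 62.5 mm and 10.7 degrees, less where a joint would pass 70% of its speed; a pose out of reach is approached as far as the arm can. A call with a number of a shift or a turn outside -1 to 1 is refused whole. A call with a gripper value outside its range is refused whole. The fingers move at their own pace and stop on an object; FORCE is the grip in N (left out, the last holds). Time passes only in rows, so rows that do not move let the fingers close. It gives the time, the measured TCP pose, the force, the opening and the grip force at its end, in the units of the state.
- get_state(): the state, without advancing time (a new reading comes with each control period).
- read_camera(name): name is "side" or "top"; returns (picture, depth): 384x512x3 uint8, red, green, blue; 384x512 float32, m along the optical axis (not along the pixel's ray), 0 where there is no reading.
- camera_info(name): a dict with "K" (3x3 intrinsics, pixels), "cam_to_world" (4x4, takes a point from camera to world coordinates). Camera axes: x right, y up, looking along -z (the intrinsics and any distortion apply to the point x, -y, -z); pixel columns grow to the right and rows downward; lengths in m; the calibration is good to about 2 mm. A picture is of the moment at which its call begins. camera_info takes no time and is no camera call.
- job_done(): hands the job in; it is judged then, once.
Trained networks look in the newest picture that a camera, given by its name, has taken for a name from the list of things; names that differ only in an ending like _2 or _b are one class to them, and where a whole thing is asked for, a point or a joint stands for the part that bears it (a point fixed in the world has none). Each returns a list of dicts, best first, with "confidence" (0 to 1); they miss things now and then, are a little off and sometimes report something else, mostly with a low value. They report only what shows in the picture. A call takes as long as a camera call. They do not tell look-alikes from the thing itself.
- spot_in(target, camera): "point" ([x, y, z] in m, in world coordinates, good to about 4 mm: the middle of the surface that is visible of it).
The state is a dict: "time": time; "qpos": joint angles; "dq": joint speeds; "tau": joint torques, N m; "tool_pos": TCP position; "eef_rot": TCP orientation; "ft_force": force on the tool from outside, world axes, zero at the start; "torque": the same for the moment, N m; "gripper_width": finger opening in m; "gripper_force": force on a finger pad.
Only numpy, scipy, OpenCV 4.12 (cv2) and the standard library are available. Lean on these libraries where they do the work, as an engineer would, in place of code of your own. Each camera call takes 0.05 s, during which the arm holds its last target. There are 200 camera calls.

## Working session

There is one attempt and no reset: what is moved stays moved. The work goes in short steps, Python scripts to look and compute and a shell command to move; the robot and the scene stay as the last step left them, time stands still between calls to the robot, and variables do not carry over. Pictures are saved under pics/ and viewed, at most 14 in all, crops included, and the job is handed in when it is done.

```bash
mkdir -p pics; ls; python3 - <<'E'
from rig import *
import cv2,numpy as np
for c in("top","side"):
    p,d=read_camera(c); cv2.imwrite(f"pics/{c}0.png",p[:,:,::-1]); np.save(f"{c}0.npy",d)
    i=camera_info(c); print(c,i)
    for n in("dropper_bottle","pick_jar","jigger","bottle_stopper","bar_rack","pad_jigger","second_dropper"):
        print(n,[(np.round(r["point"],3).tolist(),round(r["confidence"],2)) for r in spot_in(n,c)][:5])
print(get_state())
E
```

```text
pics
top {'K': array([[365.59986489,   0.        , 258.33233102],
       [  0.        , 365.59986489, 190.78854699],
       [  0.        ,   0.        ,   1.        ]]), 'cam_to_world': array([[ 0.01106199,  0.98165336, -0.19035312,  0.30687573],
       [-0.99989138,  0.0127134 ,  0.00745646,  0.02791237],
       [ 0.00973969,  0.19024996,  0.98168737,  0.94183623],
       [ 0.        ,  0.        ,  0.        ,  1.        ]])}
dropper_bottle [([0.47, -0.334, 0.075], 0.81)]
pick_jar [([0.461, -0.123, 0.118], 0.96)]
jigger [([0.467, -0.278, 0.071], 0.57)]
bottle_stopper [([0.462, -0.194, 0.051], 0.61), ([0.552, -0.153, 0.04], 0.6), ([0.371, -0.178, 0.034], 0.46)]
bar_rack [([0.457, 0.215, 0.038], 0.57)]
pad_jigger [([0.47, -0.255, 0.018], 0.67)]
second_dropper [([0.438, 0.141, 0.077], 0.53)]
side {'K': array([[369.21643935,   0.        , 250.20458808],
       [  0.        , 369.21643935, 190.62700545],
       [  0.        ,   0.        ,   1.        ]]), 'cam_to_world': array([[ 0.97355874,  0.12897031, -0.18854718,  0.28760363],
       [-0.22843075,  0.54362021, -0.80764872, -0.83947
[... 507 characters left out ...]
: 0.8, 'qpos': array([-1.34538738e+00,  1.30391834e-01,  1.48818698e+00,  1.19971730e-05,
        1.52298753e+00, -8.54268118e-02]), 'dq': array([-1.26462523e-04,  1.07918303e-03, -4.92865704e-05,  1.43664174e-03,
        4.67975680e-04, -7.06871356e-04]), 'tau': array([-9.96815652e-04, -5.59704065e+01, -4.92031431e+01,  7.64603214e-02,
        2.22122180e-02, -2.01074374e-05]), 'tool_pos': array([ 0.18352511, -0.57125762,  0.30274726]), 'eef_rot': array([9.87946977e-01, 1.54792672e-01, 6.89702998e-06, 1.27035223e-05]), 'ft_force': array([ 0.77193511,  1.11425545, -0.24943945]), 'torque': array([0.04877892, 0.03021178, 0.01655876]), 'gripper_force': 0.0, 'gripper_width': 0.09306411847264512}
```

View pics/top0.png

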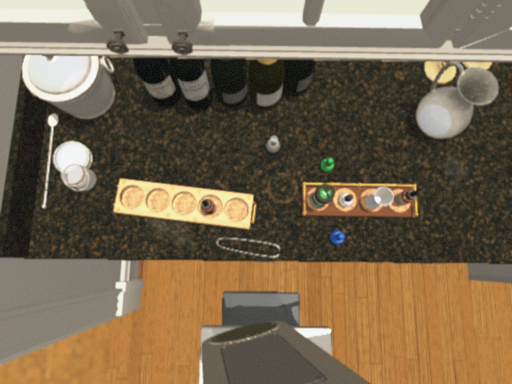

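View pics/side0.png

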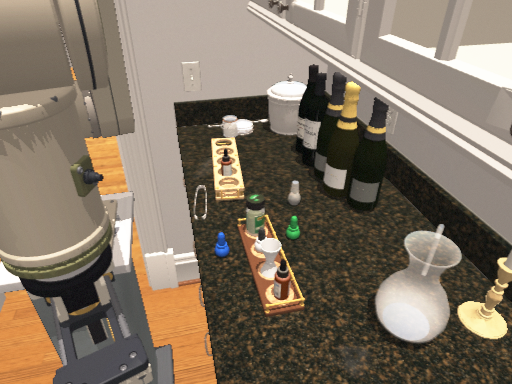

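Top picture: the shelf holds, from left to right, jar (323,193), stopper (345,199), jigger (378,198) and dropper (408,196). The rack wells lie from (130,193) to (236,209), with the second dropper in the fourth at (208,206). The green and blue stoppers are decoys. Next I measure with point clouds from both views.

```bash
cat > h.py <<'E'
import numpy as np,cv2
from rig import *
def cloud(c,d):
    i=camera_info(c);K=i["K"];T=i["cam_to_world"]
    v,u=np.mgrid[:384,:512];
    P=np.stack([(u-K[0,2])/K[0,0]*d,-(v-K[1,2])/K[1,1]*d,-d,np.ones_like(d)],-1)@T.T
    P=P[...,:3]; P[d<=0]=np.nan
    return P
def proj(c,X):
    i=camera_info(c);K=i["K"];X=np.atleast_2d(X)
    p=(np.c_[X,np.ones(len(X))]@np.linalg.inv(i["cam_to_world"]).T)[:,:3]
    return np.c_[K[0,0]*p[:,0]/-p[:,2]+K[0,2],K[1,1]*-p[:,1]/-p[:,2]+K[1,2]]
E
python3 - <<'E'
from h import *
for c in("top","side"):
    d=np.load(c+"0.npy");P=cloud(c,d);Q=P.reshape(-1,3);Q=Q[np.isfinite(Q[:,0])]
    t=Q[(Q[:,0]>.3)&(Q[:,0]<.6)&(Q[:,1]>0.0)&(Q[:,1]<.03)]; print(c,"table z",np.median(t[:,2]))
    r=Q[(Q[:,0]>.36)&(Q[:,0]<.53)&(Q[:,1]>0.0)&(Q[:,1]<.45)&(Q[:,2]>.033)&(Q[:,2]<.047)]
    print("rack z",np.median(r[:,2]),len(r),cv2.minAreaRect((r[:,:2]*1000).astype(np.float32)))
    s=Q[(Q[:,0]>.40)&(Q[:,0]<.52)&(Q[:,1]>-.42)&(Q[:,1]<-.08)]
    sh=s[(s[:,2]>.008)&(s[:,2]<.035)];print("shelf",cv2.minAreaRect((sh[:,:2]*1000).astype(np.float32)),np.percentile(sh[:,2],[5,25,50,75,95]))
    for lo,hi in((.045,.06),(.06,.08),(.08,.1),(.1,.13)):
        k=s[(s[:,2]>lo)&(s[:,2]<hi)]
        # cluster along y
        k=k[np.argsort(k[:,1])]
        for g in np.split(k,np.where(np.diff(k[:,1])>.008)[0]+1):
            if len(g)>3: print(lo,hi,len(g),"mean",g.mean(0).round(3),"min",g.min(0).round(3),"max",g.max(0).round(3))
a=cv2.imread("pics/top0.png");b=cv2.imread("pics/side0.png")
A=cv2.resize(a[170:270,100:440],None,fx=2.3,fy=2.3,interpolation=cv2.INTER_CUBIC)
B=cv2.resize(b[130:315,180:320],None,fx=1.8,fy=1.8,interpolation=cv2.INTER_CUBIC)
C=np.zeros((A.shape[0]+B.shape[0],max(A.shape[1],B.shape[1]),3),np.uint8);C[:A.shape[0],:A.shape[1]]=A;C[A.shape[0]:,:B.shape[1]]=B
cv2.imwrite("pics/crop0.png",C);print(C.shape)
E
```

```text
top table z 0.000183970434441183
rack z 0.04003136587852563 2377 ((454.7726135253906, 245.81768798828125), (424.887451171875, 92.66783905029297), 82.12808990478516)
shelf ((466.63800048828125, -235.96749877929688), (292.1089172363281, 83.41063690185547), 89.37316131591797) [0.00981918 0.01192772 0.0137538  0.01645459 0.03284616]
0.045 0.06 39 mean [ 0.464 -0.332  0.053] min [ 0.453 -0.352  0.045] max [ 0.481 -0.326  0.06 ]
0.045 0.06 49 mean [ 0.464 -0.276  0.053] min [ 0.456 -0.284  0.045] max [ 0.472 -0.266  0.06 ]
0.045 0.06 38 mean [ 0.461 -0.196  0.05 ] min [ 0.452 -0.212  0.045] max [ 0.475 -0.189  0.059]
0.045 0.06 24 mean [ 0.452 -0.118  0.052] min [ 0.441 -0.137  0.045] max [ 0.475 -0.109  0.058]
0.06 0.08 87 mean [ 0.466 -0.336  0.072] min [ 0.453 -0.358  0.06 ] max [ 0.485 -0.328  0.079]
0.06 0.08 99 mean [ 0.467 -0.28   0.071] min [ 0.448 -0.291  0.06 ] max [ 0.48  -0.259  0.079]
0.06 0.08 40 mean [ 0.463 -0.198  0.073] min [ 0.456 -0.208  0.06 ] max [ 0.472 -0.192  0.08 ]
0.06 0.08 37 mean [ 0.452 -0.119  0.071] min [ 0.442 -0.142  0.061] max [ 0.475 -0.109  0.08 ]
0.08 
[... 1533 characters left out ...]
 [ 0.471 -0.195  0.08 ]
0.06 0.08 127 mean [ 0.461 -0.148  0.07 ] min [ 0.442 -0.157  0.06 ] max [ 0.486 -0.123  0.08 ]
0.08 0.1 107 mean [ 0.468 -0.35   0.09 ] min [ 0.458 -0.357  0.08 ] max [ 0.48  -0.337  0.1  ]
0.08 0.1 215 mean [ 0.465 -0.271  0.089] min [ 0.442 -0.297  0.08 ] max [ 0.486 -0.252  0.096]
0.08 0.1 4 mean [ 0.463 -0.2    0.08 ] min [ 0.462 -0.203  0.08 ] max [ 0.465 -0.196  0.081]
0.08 0.1 118 mean [ 0.462 -0.148  0.089] min [ 0.442 -0.155  0.08 ] max [ 0.486 -0.128  0.1  ]
0.1 0.13 50 mean [ 0.469 -0.347  0.109] min [ 0.463 -0.351  0.1  ] max [ 0.475 -0.342  0.117]
0.1 0.13 274 mean [ 0.463 -0.14   0.115] min [ 0.442 -0.156  0.1  ] max [ 0.487 -0.111  0.123]
(563, 782, 3)
```

View pics/crop0.png

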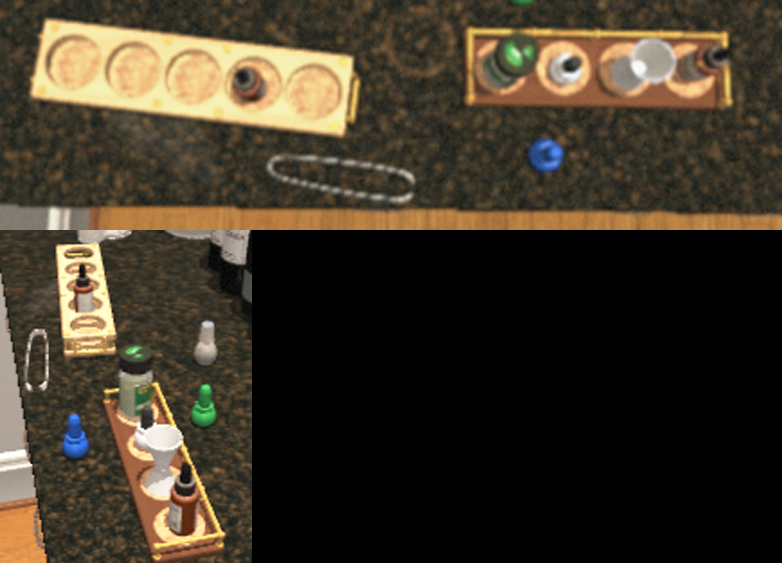

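```bash
python3 - <<'E'
from h import *
from scipy.optimize import minimize
W=np.array([-.132,-.066,0,.066,.132])
for c in("top","side"):
    d=np.load(c+"0.npy");P=cloud(c,d);T=camera_info(c)["cam_to_world"];o=T[:3,3]
    k=(.04-o[2])/(P[...,2]-o[2]);X=o+(P-o)*k[...,None]   # ray ∩ z=.04
    m=(X[...,0]>.36)&(X[...,0]<.55)&(X[...,1]>0)&(X[...,1]<.44)&np.isfinite(P[...,0])
    X=X[m];z=P[m][:,2];keep=z<.05;X=X[keep];lab=(abs(z[keep]-.04)<.006).astype(float)
    def f(p):
        ca,sa=np.cos(p[2]),np.sin(p[2]);q=X[:,:2]-p[:2];u=ca*q[:,0]+sa*q[:,1];v=-sa*q[:,0]+ca*q[:,1]
        sd=np.minimum(.042-abs(u),.169-abs(v))
        for w in W: sd=np.minimum(sd,np.hypot(u,v-w)-.0305)
        return np.mean((1/(1+np.exp(-sd/.001))-lab)**2)
    best=min((minimize(f,[.45,.22,a],method="Nelder-Mead",options=dict(initial_simplex=[[.45,.22,a],[.46,.22,a],[.45,.235,a],[.45,.22,a+.04]],xatol=1e-5,fatol=1e-8)) for a in(-.15,-.12,-.08,0)),key=lambda r:r.fun)
    p=best.x;print(c,p.round(4),best.fun);print([(round(p[0]-np.sin(p[2])*w,4),round(p[1]+np.cos(p[2])*w,4)) for w in W])
E
python3 -m jog '0 0 -1 0 0 0 0.2;0 0 -1 0 0 0 0.2;0 0 -1 0 0 0 0.2;0 0 -1 0 0 0 0.2;0 0 -1 0 0 0 0.2;0 0 -1 0 0 0 0.2;0 0 -1 0 0 0 0.2;0 0 -1 0 0 0 0.2;0 0 -1 0 0 0 0.2;0 0 -1 0 0 0 0.2;0 0 -0.5 0 0 0 0.2;0 0 0 0 0 0 0.2' 15
```

```text
top [ 0.4492  0.2066 -0.1107] 0.01208954622413795
[(np.float64(0.4346), np.float64(0.0754)), (np.float64(0.4419), np.float64(0.141)), (np.float64(0.4492), np.float64(0.2066)), (np.float64(0.4565), np.float64(0.2721)), (np.float64(0.4638), np.float64(0.3377))]
side [ 0.4496  0.2014 -0.1126] 0.04389572989609977
[(np.float64(0.4348), np.float64(0.0703)), (np.float64(0.4422), np.float64(0.1359)), (np.float64(0.4496), np.float64(0.2014)), (np.float64(0.457), np.float64(0.267)), (np.float64(0.4645), np.float64(0.3326))]
time: 2.3
tool_pos: [0.1835, -0.5713, 0.3027]
eef_rot: [0.707, 0.707, -0.0, 0.0]
ft_force: [0.1, -0.7, -0.1]
gripper_width: 0.0742
gripper_force: 0.0
```

```bash
python3 -m jog '0 0 0 1 0.64 0 0.2;0 0 0 1 0.64 0 0.2;0 0 0 1 0.64 0 0.2;0 0 0 1 0.64 0 0.2;0 0 0 1 0.64 0 0.2;0 0 0 1 0.64 0 0.2;0 0 0 1 0.64 0 0.2;0 0 0 1 0.64 0 0.2;0 0 0 1 0.64 0 0.2;0 0 0 1 0.64 0 0.2;0 0 0 0.98 0.6 0 0.2;0 0 0 0 0 0 0.2'
python3 - <<'E'
from h import *
for c in("top","side"):
    d=np.load(c+"0.npy");Q=cloud(c,d).reshape(-1,3)
    for lo,hi in((.05,.075),(.095,.125)):
        k=Q[(Q[:,0]>.4)&(Q[:,0]<.49)&(Q[:,1]>.1)&(Q[:,1]<.18)&(Q[:,2]>lo)&(Q[:,2]<hi)];print(c,lo,k.min(0).round(4),k.max(0).round(4))
E
```

```text
time: 3.8
tool_pos: [0.4645, -0.1296, 0.3028]
eef_rot: [0.706, 0.708, 0.0, -0.0]
ft_force: [0.0, 0.0, -0.4]
gripper_width: 0.0742
gripper_force: 0.0
top 0.05 [0.424  0.1281 0.0512] [0.4563 0.1609 0.0749]
top 0.095 [0.4332 0.1389 0.0957] [0.4447 0.1509 0.1162]
side 0.05 [0.4247 0.1245 0.0503] [0.4571 0.1554 0.075 ]
side 0.095 [0.435  0.1359 0.095 ] [0.4455 0.1489 0.1152]
```

```bash
python3 -m jog '0 0 0 -0.06 0 0.95 0.2;0 0 0 0 0 0.95 0.2;0 0 0 0 0 0.95 0.2;0 0 0 0 0 0.92 0.2;0 0 0 0 0 0 0.2;0 0 0 0 0 0 0.6;0 0 0 0 0 0 0.7;0 0 0 0 0 0 0.7;0 0 0 0 0 0 0.7;0 0 0 0 0 0 0.7' 15
```

```text
time: 5.05
tool_pos: [0.4643, -0.1347, 0.153]
eef_rot: [0.707, 0.707, 0.0, 0.001]
ft_force: [0.7, 0.2, 4.8]
gripper_width: 0.0448
gripper_force: 15.0
```

```bash
python3 -m jog '0 0 0 0 0 -0.5 0.7;0 0 0 0 0 -1 0.7;0 0 0 0 0 -1 0.7;0 0 0 0 0 -1 0.7;0 0 0 0.5 0 0 0.7;0 0 0 0.75 0 0 0.7;0 0 0 1 0 0 0.7;0 0 0 1 0 0 0.7;0 0 0 1 0 0 0.7;0 0 0 1 0 0 0.7;0 0 0 1 0 0 0.7;0 0 0 1 0 0 0.7' && python3 -m jog '0 0 0 1 0 0 0.7;0 0 0 1 0 0 0.7;0 0 0 1 0 0 0.7;0 0 0 0.75 0 0 0.7;0 0 0 0.5 0 0 0.7;0 0 0 0.2 0 0 0.7;0 0 0 0 0 0 0.7;0 0 0 0 0 0 0.7'; python3 - <<'E'
from h import *
for c in("top","side"):
    p,d=read_camera(c);cv2.imwrite(f"pics/{c}1.png",p[:,:,::-1])
    Q=cloud(c,d).reshape(-1,3);s=get_state()["tool_pos"]
    k=Q[(abs(Q[:,0]-s[0])<.05)&(abs(Q[:,1]-s[1])<.05)&(Q[:,2]>.145)&(Q[:,2]<.20)]
    print(c,len(k),k.min(0),k.max(0)) if len(k) else print(c,0)
cv2.imwrite("pics/m1.png",np.hstack([cv2.imread("pics/top1.png")[100:300,60:460],cv2.imread("pics/side1.png")[50:250,100:400]]))
E
```

```text
time: 6.55
tool_pos: [0.4631, 0.1569, 0.2917]
eef_rot: [0.707, 0.707, -0.0, -0.0]
ft_force: [0.7, -0.7, -0.3]
gripper_width: 0.0447
gripper_force: 15.0
time: 7.55
tool_pos: [0.4637, 0.3327, 0.2919]
eef_rot: [0.707, 0.707, -0.0, 0.0]
ft_force: [-0.3, -0.5, -1.5]
gripper_width: 0.0454
gripper_force: 15.0
top 152 [0.43988579 0.31167153 0.15536622] [0.4821825  0.3337823  0.19932822]
side 173 [0.44142219 0.30755883 0.15522358] [0.48482035 0.33545078 0.19993715]
```

View pics/m1.png

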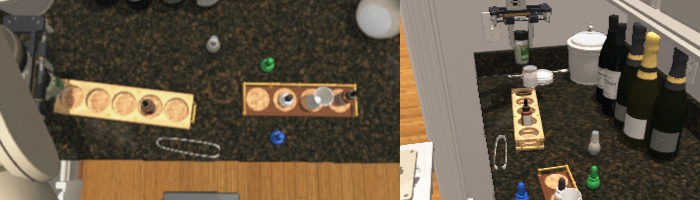

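The jar hangs upright above the leftmost well, with its bottom at z 0.155. I'll lower it and release.

```bash
python3 -m jog '0 0 0 0.1 0 0.8 0.7;0 0 0 0 0 1 0.7;0 0 0 0 0 1 0.7;0 0 0 0 0 0.4 0.7;0 0 0 0 0 0.15 0.7;0 0 0 0 0 0.1 0.7;0 0 0 0 0 0 0.7;0 0 0 0 0 0 0.7' 15
```

```text
time: 8.65
tool_pos: [0.4641, 0.3379, 0.1551]
eef_rot: [0.707, 0.707, 0.001, 0.0]
ft_force: [-0.1, 1.3, -0.8]
gripper_width: 0.0449
gripper_force: 15.0
```

```bash
python3 -m jog '0 0 0 0 0 0.04 0.7;0 0 0 0 0 0 0.7;0 0 0 0 0 0 0.7'; python3 -m jog '0 0 0 0 0 0 0.5;0 0 0 0 0 0 0.3;0 0 0 0 0 0 0.2;0 0 0 0 0 0 0.2;0 0 0 0 0 -0.5 0.2;0 0 0 0 0 -1 0.2;0 0 0 0 0 -1 0.2;0 0 0 0 0 -1 0.2;0 0 0 0 0 0 0.2'
```

```text
time: 9.02
tool_pos: [0.464, 0.3378, 0.153]
eef_rot: [0.707, 0.707, 0.001, 0.0]
ft_force: [1.9, 1.1, 3.2]
gripper_width: 0.0449
gripper_force: 15.0
time: 10.15
tool_pos: [0.4652, 0.3386, 0.2988]
eef_rot: [0.707, 0.707, 0.005, 0.001]
ft_force: [0.9, 0.5, -0.1]
gripper_width: 0.0743
gripper_force: 0.0
```

```bash
python3 -m jog '0 0 0 -0.75 0 0 0.2;0 0 0 -1 0 0 0.2;0 0 0 -1 0 0 0.2;0 0 0 -1 0 0 0.2;0 0 0 -1 0 0 0.2;0 0 0 -1 0 0 0.2;0 0 0 -1 0 0 0.2;0 0 0 -1 0 0 0.2;0 0 0 -1 0 0 0.2;0 0 0 -1 0 0 0.2;0 0 0 -1 0 0 0.2;0 0 0 -1 0 0 0.2' && python3 -m jog '0 0 0 -1 0 0 0.2;0 0 0 -0.7 0 0 0.2;0 0 0 0 0 0 0.2;0 0 0 0 0 0 0.2;0 0 0 0 0 0 0.2'; python3 - <<'E'
from h import *
for c in("top","side"):
    p,d=read_camera(c);cv2.imwrite(f"pics/{c}2.png",p[:,:,::-1])
    Q=cloud(c,d).reshape(-1,3)
    k=Q[(Q[:,0]>.43)&(Q[:,0]<.5)&(Q[:,1]>.29)&(Q[:,1]<.38)&(Q[:,2]>.06)&(Q[:,2]<.13)]
    print(c,len(k),k.min(0).round(4),k.max(0).round(4))
    k=k[k[:,2]>.113];print(k.mean(0).round(4),k.min(0).round(4),k.max(0).round(4))
print(get_state()["tool_pos"])
E
```

```text
time: 11.65
tool_pos: [0.4631, -0.1337, 0.2924]
eef_rot: [0.707, 0.707, 0.0, -0.0]
ft_force: [0.9, 0.9, 0.4]
gripper_width: 0.0746
gripper_force: 0.0
time: 12.28
tool_pos: [0.4636, -0.1995, 0.2924]
eef_rot: [0.707, 0.707, 0.0, -0.0]
ft_force: [0.3, -0.7, 0.2]
gripper_width: 0.0746
gripper_force: 0.0
top 478 [0.4406 0.3168 0.0601] [0.4853 0.3622 0.1241]
[0.4635 0.3392 0.1198] [0.4417 0.3181 0.1131] [0.4853 0.3622 0.1241]
side 53 [0.4432 0.3246 0.1073] [0.4874 0.3614 0.1217]
[0.4651 0.3409 0.1196] [0.4435 0.3246 0.1136] [0.4858 0.3614 0.1217]
[ 0.4636455  -0.19960431  0.29242917]
```

```bash
python3 -m jog '0 0 0 -0.05 0 0.8 0.2;0 0 0 0 0 1 0.2;0 0 0 0 0 1 0.2;0 0 0 0 0 0.7 0.2;0 0 0 0 0 0.4 0.2;0 0 0 0 0 0 0.4;0 0 0 0 0 0 0.9;0 0 0 0 0 0 0.9;0 0 0 0 0 0 0.9;0 0 0 0 0 0 0.9;0 0 0 0 0 0 0.9' 15
```

```text
time: 13.75
tool_pos: [0.4635, -0.2025, 0.1364]
eef_rot: [0.707, 0.707, 0.0, 0.0]
ft_force: [0.3, -0.3, -0.0]
gripper_width: 0.0188
gripper_force: 0.0
```

```bash
python3 -m jog '0 0 0 0 0 0 0.9;0 0 0 0 0 0 0.9;0 0 0 0 0 0 0.9'; python3 - <<'E'
from h import *
p,d=read_camera("side");cv2.imwrite("pics/side3.png",cv2.resize(p[190:320,180:340,::-1],None,fx=3,fy=3))
E
```

```text
time: 14.12
tool_pos: [0.4636, -0.2025, 0.1364]
eef_rot: [0.707, 0.707, 0.0, 0.0]
ft_force: [0.6, 0.2, 0.1]
gripper_width: 0.0176
gripper_force: 15.0
```

View pics/side3.png

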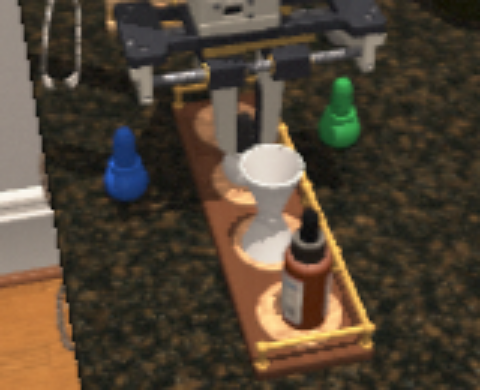

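The fingers hold the shank (the side crop shows it between them near (245,130)). Next I lift and carry it to the second well from the left.

```bash
python3 -m jog '0 0 0 0 0 -0.5 0.9;0 0 0 0 0 -1 0.9;0 0 0 0 0 -1 0.9;0 0 0 0 0 -1 0.9;0 0 0 0.5 0 0 0.9;0 0 0 0.75 0 0 0.9;0 0 0 1 0 0 0.9;0 0 0 1 0 0 0.9;0 0 0 1 0 0 0.9;0 0 0 1 0 0 0.9;0 0 0 1 0 0 0.9;0 0 0 1 0 0 0.9' 20 && python3 -m jog '0 0 0 1 -0.05 0 0.9;0 0 0 1 -0.05 0 0.9;0 0 0 1 -0.05 0 0.9;0 0 0 0.75 -0.03 0 0.9;0 0 0 0.5 0 0 0.9;0 0 0 0.3 0 0 0.9;0 0 0 0 0 0 0.9;0 0 0 0 0 0 0.9;0 0 0 0 0 0 0.9'; python3 - <<'E'
from h import *
s=get_state()["tool_pos"];print(s)
for c in("top","side"):
    p,d=read_camera(c)
    Q=cloud(c,d).reshape(-1,3)
    k=Q[(abs(Q[:,0]-s[0])<.04)&(abs(Q[:,1]-s[1])<.04)&(Q[:,2]>.13)&(Q[:,2]<.185)]
    if len(k): print(c,len(k),k.min(0).round(4),k.max(0).round(4))
E
```

```text
time: 15.68
tool_pos: [0.4624, 0.0893, 0.2747]
eef_rot: [0.707, 0.707, -0.001, -0.001]
ft_force: [1.2, 0.2, 0.2]
gripper_width: 0.0171
gripper_force: 20.0
time: 16.8
tool_pos: [0.4566, 0.2688, 0.2764]
eef_rot: [0.708, 0.707, 0.0, 0.0]
ft_force: [0.6, 0.6, -1.2]
gripper_width: 0.0174
gripper_force: 20.0
[0.4565603  0.26877802 0.27642662]
top 68 [0.4403 0.2536 0.1646] [0.4724 0.2648 0.1828]
side 83 [0.4407 0.2531 0.1573] [0.4729 0.2711 0.1842]
```

```bash
python3 -m jog '0 0 0 0 0 0.8 0.9;0 0 0 0 0 1 0.9;0 0 0 0 0 1 0.9;0 0 0 0 0 0.4 0.9;0 0 0 0 0 0.15 0.9;0 0 0 0 0 0.1 0.9;0 0 0 0 0 0 0.9;0 0 0 0 0 0 0.9' 20
```

```text
time: 17.9
tool_pos: [0.4569, 0.2698, 0.1395]
eef_rot: [0.707, 0.707, 0.001, 0.0]
ft_force: [0.7, 0.0, -0.1]
gripper_width: 0.0171
gripper_force: 20.0
```

```bash
python3 -m jog '0 0 0 0 0 0.06 0.9;0 0 0 0 0 0 0.9;0 0 0 0 0 0 0.9'; python3 -m jog '0 0 0 0 0 0 0.7;0 0 0 0 0 0 0.5;0 0 0 0 0 0 0.2;0 0 0 0 0 0 0.2;0 0 0 0 0 -0.5 0.2;0 0 0 0 0 -1 0.2;0 0 0 0 0 -1 0.2;0 0 0 0 0 -1 0.2;0 0 0 0 0 -0.5 0.2;0 0 0 0 0 0 0.2'
```

```text
time: 18.27
tool_pos: [0.4567, 0.2697, 0.1364]
eef_rot: [0.707, 0.707, 0.001, 0.0]
ft_force: [1.4, 0.3, 1.7]
gripper_width: 0.0174
gripper_force: 20.0
time: 19.52
tool_pos: [0.4569, 0.2698, 0.2971]
eef_rot: [0.707, 0.707, 0.001, 0.0]
ft_force: [-0.5, 0.4, -0.8]
gripper_width: 0.0742
gripper_force: 0.0
```

```bash
python3 -m jog '0 0 0 -0.75 0 0 0.2;0 0 0 -1 0 0 0.2;0 0 0 -1 0 0 0.2;0 0 0 -1 0 0 0.2;0 0 0 -1 0 0 0.2;0 0 0 -1 0 0 0.2;0 0 0 -1 0 0 0.2;0 0 0 -1 0 0 0.2;0 0 0 -1 0 0 0.2;0 0 0 -1 0 0 0.2;0 0 0 -1 0 0 0.2;0 0 0 -1 0 0 0.2' && python3 -m jog '0 0 0 -1 0.1 0 0.2;0 0 0 -0.85 0.08 0 0.2;0 0 0 0 0 0 0.2;0 0 0 0 0 0 0.2;0 0 0 0 0 0 0.2'; python3 - <<'E'
from h import *
for c in("top","side"):
    p,d=read_camera(c);cv2.imwrite(f"pics/{c}4.png",p[:,:,::-1])
    Q=cloud(c,d).reshape(-1,3)
    for n,a,b,lo,hi in(("stopper",.24,.30,.055,.09),("jigger",-.32,-.235,.085,.1),("dropper",-.38,-.31,.04,.12)):
        k=Q[(Q[:,0]>.42)&(Q[:,0]<.5)&(Q[:,1]>a)&(Q[:,1]<b)&(Q[:,2]>lo)&(Q[:,2]<hi)]
        if len(k):print(c,n,len(k),k.min(0).round(4),k.max(0).round(4))
print(get_state()["tool_pos"])
E
```

```text
time: 21.02
tool_pos: [0.4554, -0.2014, 0.2932]
eef_rot: [0.707, 0.707, -0.0, -0.002]
ft_force: [-0.1, -0.1, 0.0]
gripper_width: 0.0743
gripper_force: 0.0
time: 21.65
tool_pos: [0.4634, -0.2733, 0.2952]
eef_rot: [0.707, 0.707, 0.0, -0.001]
ft_force: [0.8, 0.8, -0.3]
gripper_width: 0.0743
gripper_force: 0.0
top stopper 58 [0.4481 0.2637 0.0553] [0.4648 0.2793 0.0822]
top jigger 108 [ 0.441  -0.2965  0.0854] [ 0.4845 -0.2521  0.0978]
top dropper 88 [ 0.4565 -0.3426  0.0407] [ 0.4851 -0.3267  0.0911]
side jigger 162 [ 0.4415 -0.2971  0.0851] [ 0.4856 -0.2514  0.0966]
side dropper 426 [ 0.4526 -0.3621  0.04  ] [ 0.4849 -0.3327  0.1165]
[ 0.46360676 -0.27351634  0.29583304]
```

```bash
python3 -m jog '0 0 0 -0.02 0.01 0.8 0.2;0 0 0 0 0 1 0.2;0 0 0 0 0 1 0.2;0 0 0 0 0 0.6 0.2;0 0 0 0 0 0.34 0.2;0 0 0 0 0 0 0.4;0 0 0 0 0 0 0.7;0 0 0 0 0 0 0.7;0 0 0 0 0 0 0.7;0 0 0 0 0 0 0.7;0 0 0 0 0 0 0.7' 20
```

```text
time: 23.12
tool_pos: [0.4644, -0.2757, 0.1475]
eef_rot: [0.707, 0.707, 0.0, 0.001]
ft_force: [-1.0, -0.6, 6.1]
gripper_width: 0.044
gripper_force: 20.0
```

```bash
python3 -m jog '0 0 0 0 0 -0.25 0.7;0 0 0 0 0 -0.5 0.7;0 0 0 0 0 -1 0.7;0 0 0 0 0 -1 0.7;0 0 0 0 0 -1 0.7;0 0 0 0 0 0 0.7;0 0 0 0 0 0 0.7'; python3 - <<'E'
from h import *
I=[]
s=get_state()["tool_pos"]
for c in("top","side"):
    p,d=read_camera(c);I.append(p[110:310,180:440,::-1])
    Q=cloud(c,d).reshape(-1,3)
    k=Q[(abs(Q[:,0]-s[0])<.05)&(abs(Q[:,1]-s[1])<.05)&(Q[:,2]>.13)&(Q[:,2]<.19)]
    if len(k): print(c,len(k),k.min(0).round(4),k.max(0).round(4))
cv2.imwrite("pics/m5.png",cv2.resize(np.hstack(I),None,fx=1.5,fy=1.5))
E
```

```text
time: 24.0
tool_pos: [0.4637, -0.2751, 0.2958]
eef_rot: [0.707, 0.707, -0.0, -0.0]
ft_force: [-0.4, -0.3, -0.9]
gripper_width: 0.0438
gripper_force: 20.0
top 194 [ 0.4425 -0.2897  0.1635] [ 0.4809 -0.2537  0.1899]
side 242 [ 0.4423 -0.2939  0.1629] [ 0.482  -0.2624  0.19  ]
```

View pics/m5.png

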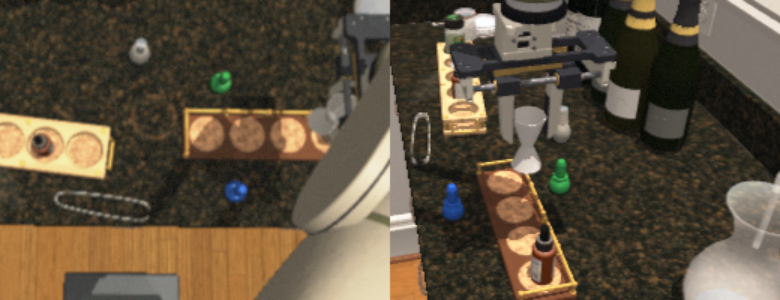

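The jigger hangs upright in the fingers (side view, about (528,140)), so I carry it to the middle well.

```bash
python3 -m jog '0 0 0 0.25 0 0 0.7;0 0 0 0.5 0 0 0.7;0 0 0 0.75 0 0 0.7;0 0 0 1 0 0 0.7;0 0 0 1 0 0 0.7;0 0 0 1 0 0 0.7;0 0 0 1 0 0 0.7;0 0 0 1 0 0 0.7;0 0 0 1 0 0 0.7;0 0 0 1 -0.1 0 0.7;0 0 0 1 -0.1 0 0.7;0 0 0 1 -0.1 0 0.7' && python3 -m jog '0 0 0 1 -0.07 0 0.7;0 0 0 0.75 0 0 0.7;0 0 0 0.5 0 0 0.7;0 0 0 0.25 0 0 0.7;0 0 0 0 0 0 0.7;0 0 0 0 0 0 0.7;0 0 0 0 0 0 0.7'; python3 - <<'E'
from h import *
s=get_state()["tool_pos"];print(s)
for c in("top","side"):
    p,d=read_camera(c)
    Q=cloud(c,d).reshape(-1,3)
    for lo,hi in((.155,.175),(.175,.2)):
        k=Q[(abs(Q[:,0]-s[0])<.05)&(abs(Q[:,1]-s[1])<.05)&(Q[:,2]>lo)&(Q[:,2]<hi)]
        if len(k): print(c,len(k),k.min(0).round(4),k.max(0).round(4))
E
```

```text
time: 25.6
tool_pos: [0.4506, 0.147, 0.2961]
eef_rot: [0.707, 0.707, -0.0, -0.0]
ft_force: [0.6, -0.7, -0.5]
gripper_width: 0.0437
gripper_force: 20.0
time: 26.48
tool_pos: [0.4493, 0.244, 0.2964]
eef_rot: [0.708, 0.707, -0.0, 0.0]
ft_force: [0.6, 0.0, -0.4]
gripper_width: 0.0436
gripper_force: 20.0
[0.44931701 0.24397166 0.29635093]
top 60 [0.4275 0.225  0.1638] [0.4677 0.2426 0.175 ]
top 85 [0.4326 0.2285 0.1751] [0.4631 0.2421 0.1998]
side 51 [0.43   0.2215 0.1647] [0.4689 0.2472 0.1747]
side 68 [0.4336 0.2268 0.1751] [0.4629 0.2506 0.1998]
```

```bash
python3 -m jog '0 0 0 -0.53 0 0 0.7;0 0 0 -0.4 0 0 0.7;0 0 0 0 0 0.5 0.7;0 0 0 0 0 1 0.7;0 0 0 0 0 1 0.7;0 0 0 0 0 0.7 0.7;0 0 0 0 0 0.3 0.7;0 0 0 0 0 0.1 0.7;0 0 0 0 0 0 0.7;0 0 0 0 0 0 0.7' 20
```

```text
time: 27.82
tool_pos: [0.4499, 0.2078, 0.1537]
eef_rot: [0.707, 0.707, 0.001, 0.0]
ft_force: [-0.0, -0.1, -1.8]
gripper_width: 0.0441
gripper_force: 20.0
```

```bash
python3 -m jog '0 0 0 0 0 0.08 0.7;0 0 0 0 0 0.06 0.7;0 0 0 0 0 0 0.7;0 0 0 0 0 0 0.7'
```

```text
time: 28.32
tool_pos: [0.4494, 0.2078, 0.1475]
eef_rot: [0.707, 0.707, 0.0, 0.0]
ft_force: [-1.8, -1.0, 5.8]
gripper_width: 0.0438
gripper_force: 20.0
```

Contact. I release, rise and go to the dropper at (0.469, -0.345).

```bash
python3 -m jog '0 0 0 0 0 0 0.6;0 0 0 0 0 0 0.5;0 0 0 0 0 0 0.3;0 0 0 0 0 0 0.2;0 0 0 0 0 0 0.2;0 0 0 0 0 -0.5 0.2;0 0 0 0 0 -1 0.2;0 0 0 0 0 -1 0.2;0 0 0 0 0 -1 0.2;0 0 0 0 0 -0.4 0.2;0 0 0 0 0 0 0.2' && python3 -m jog '0 0 0 -0.75 0 0 0.2;0 0 0 -1 0.04 0 0.2;0 0 0 -1 0.04 0 0.2;0 0 0 -1 0.04 0 0.2;0 0 0 -1 0.04 0 0.2;0 0 0 -1 0.04 0 0.2;0 0 0 -1 0.04 0 0.2;0 0 0 -1 0.04 0 0.2;0 0 0 -1 0.04 0 0.2;0 0 0 -1 0.04 0 0.2;0 0 0 -1 0.04 0 0.2;0 0 0 -1 0.04 0 0.2' && python3 -m jog '0 0 0 -1 0.04 0 0.2;0 0 0 -1 0 0 0.2;0 0 0 0 0 0 0.2;0 0 0 0 0 0 0.2;0 0 0 0 0 0 0.2'; python3 - <<'E'
from h import *
for c in("top","side"):
    p,d=read_camera(c);cv2.imwrite(f"pics/{c}6.png",p[:,:,::-1])
    Q=cloud(c,d).reshape(-1,3)
    for n,a,b,lo,hi in(("jigger",.18,.235,.085,.1),("dropper",-.38,-.31,.04,.12)):
        k=Q[(Q[:,0]>.41)&(Q[:,0]<.5)&(Q[:,1]>a)&(Q[:,1]<b)&(Q[:,2]>lo)&(Q[:,2]<hi)]
        if len(k):print(c,n,len(k),k.min(0).round(4),k.max(0).round(4))
print(get_state()["tool_pos"])
E
```

```text
time: 29.7
tool_pos: [0.4495, 0.2077, 0.3032]
eef_rot: [0.707, 0.707, 0.001, 0.0]
ft_force: [-0.1, 0.2, 0.0]
gripper_width: 0.0743
gripper_force: 0.0
time: 31.2
tool_pos: [0.4659, -0.2633, 0.2998]
eef_rot: [0.707, 0.707, -0.0, -0.002]
ft_force: [1.2, -0.1, 0.6]
gripper_width: 0.0743
gripper_force: 0.0
time: 31.82
tool_pos: [0.4683, -0.3413, 0.3019]
eef_rot: [0.707, 0.707, 0.0, -0.001]
ft_force: [-0.5, 0.3, -0.4]
gripper_width: 0.0745
gripper_force: 0.0
top jigger 106 [0.4255 0.1864 0.0852] [0.4686 0.231  0.0966]
top dropper 239 [ 0.4527 -0.358   0.0403] [ 0.4848 -0.3264  0.1165]
side jigger 71 [0.4273 0.1865 0.0854] [0.4703 0.2334 0.096 ]
side dropper 423 [ 0.4526 -0.3623  0.0401] [ 0.4849 -0.3313  0.1161]
[ 0.46848098 -0.34151293  0.30258637]
```

```bash
python3 -m jog '0 0 0 -0.04 0 0.8 0.2;0 0 0 0 0 1 0.2;0 0 0 0 0 1 0.2;0 0 0 0 0 0.9 0.2;0 0 0 0 0 0.4 0.2;0 0 0 0 0 0 0.4;0 0 0 0 0 0 0.7;0 0 0 0 0 0 0.8;0 0 0 0 0 0 0.8;0 0 0 0 0 0 0.8;0 0 0 0 0 0 0.8;0 0 0 0 0 0 0.8' 20
```

```text
time: 33.42
tool_pos: [0.4686, -0.3443, 0.1393]
eef_rot: [0.707, 0.707, 0.0, 0.001]
ft_force: [-0.1, 0.3, 5.2]
gripper_width: 0.0316
gripper_force: 20.0
```

```bash
python3 -m jog '0 0 0 0 0 -0.25 0.8;0 0 0 0 0 -0.5 0.8;0 0 0 0 0 -1 0.8;0 0 0 0 0 -1 0.8;0 0 0 0 0 -1 0.8;0 0 0 0.5 0 0 0.8;0 0 0 0.75 0 0 0.8;0 0 0 1 -0.1 0 0.8;0 0 0 1 -0.1 0 0.8;0 0 0 1 -0.1 0 0.8;0 0 0 1 -0.1 0 0.8;0 0 0 1 -0.1 0 0.8' && python3 -m jog '0 0 0 1 -0.1 0 0.8;0 0 0 1 -0.1 0 0.8;0 0 0 1 -0.1 0 0.8;0 0 0 0.75 -0.05 0 0.8;0 0 0 0.5 0 0 0.8;0 0 0 0 0 0 0.8;0 0 0 0 0 0 0.8;0 0 0 0 0 0 0.8'; python3 - <<'E'
from h import *
s=get_state()["tool_pos"];print(s)
for c in("top","side"):
    p,d=read_camera(c)
    Q=cloud(c,d).reshape(-1,3)
    k=Q[(abs(Q[:,0]-s[0])<.03)&(abs(Q[:,1]-s[1])<.04)&(Q[:,2]>.14)&(Q[:,2]<.19)]
    if len(k): print(c,len(k),k.min(0).round(4),k.max(0).round(4))
E
```

```text
time: 34.92
tool_pos: [0.4473, -0.0921, 0.2882]
eef_rot: [0.707, 0.707, -0.0, -0.001]
ft_force: [0.0, 2.1, -0.7]
gripper_width: 0.0319
gripper_force: 20.0
time: 35.92
tool_pos: [0.4342, 0.0753, 0.2886]
eef_rot: [0.707, 0.707, -0.0, -0.0]
ft_force: [0.2, 0.8, -1.3]
gripper_width: 0.0315
gripper_force: 20.0
[0.43418484 0.07534376 0.288594  ]
side 97 [0.4182 0.0564 0.1634] [0.4517 0.0763 0.19  ]
```

```bash
python3 -m jog '0 0 0 0 0 0.5 0.8;0 0 0 0 0 1 0.8;0 0 0 0 0 1 0.8;0 0 0 0 0 0.7 0.8;0 0 0 0 0 0.3 0.8;0 0 0 0 0 0.12 0.8;0 0 0 0 0 0.05 0.8;0 0 0 0 0 0 0.8;0 0 0 0 0 0 0.8' 20
```

```text
time: 37.15
tool_pos: [0.4348, 0.076, 0.1428]
eef_rot: [0.707, 0.707, 0.001, 0.0]
ft_force: [0.3, 0.4, -0.6]
gripper_width: 0.0316
gripper_force: 20.0
```

```bash
python3 -m jog '0 0 0 0 0 0.06 0.8;0 0 0 0 0 0.03 0.8;0 0 0 0 0 0 0.8;0 0 0 0 0 0 0.8'
```

```text
time: 37.65
tool_pos: [0.4349, 0.076, 0.1391]
eef_rot: [0.707, 0.707, 0.0, 0.0]
ft_force: [-1.1, 0.4, 5.2]
gripper_width: 0.0313
gripper_force: 20.0
```

Contact. I release, rise and move clear to the right for the check.

```bash
python3 -m jog '0 0 0 0 0 0 0.7;0 0 0 0 0 0 0.5;0 0 0 0 0 0 0.3;0 0 0 0 0 0 0.2;0 0 0 0 0 0 0.2;0 0 0 0 0 -0.5 0.2;0 0 0 0 0 -1 0.2;0 0 0 0 0 -1 0.2;0 0 0 0 0 -1 0.2;0 0 0 0 0 -0.4 0.2;0 0 0 0 0 0 0.2' && python3 -m jog '0 0 0 -0.75 0 0 0.2;0 0 0 -1 0 0 0.2;0 0 0 -1 0 0 0.2;0 0 0 -1 0 0 0.2;0 0 0 -1 0 0 0.2;0 0 0 -1 0 0 0.2;0 0 0 -1 0 0 0.2;0 0 0 -0.5 0 0 0.2;0 0 0 0 0 0 0.2'; python3 - <<'E'
from h import *
I=[]
for c,y,x in(("top",160,100),("side",60,180)):
    p,d=read_camera(c);I.append(cv2.resize(p[y:y+140,x:x+200,::-1],None,fx=2,fy=2))
    Q=cloud(c,d).reshape(-1,3)
    for n,a,b,lo,hi in(("jar",.30,.38,.1,.13),("stopper",.25,.29,.055,.09),("jigger",.18,.235,.085,.1),("second",.12,.17,.045,.12),("dropper",.04,.11,.045,.12)):
        k=Q[(Q[:,0]>.4)&(Q[:,0]<.5)&(Q[:,1]>a)&(Q[:,1]<b)&(Q[:,2]>lo)&(Q[:,2]<hi)]
        if len(k):print(c,n,len(k),k.min(0).round(4),k.max(0).round(4))
cv2.imwrite("pics/end.png",np.hstack(I))
E
```

```text
time: 39.02
tool_pos: [0.4347, 0.076, 0.2948]
eef_rot: [0.707, 0.707, 0.001, 0.001]
ft_force: [0.8, -0.2, -0.2]
gripper_width: 0.0746
gripper_force: 0.0
time: 40.15
tool_pos: [0.4337, -0.2144, 0.2927]
eef_rot: [0.708, 0.706, -0.0, -0.001]
ft_force: [0.2, 0.8, -0.7]
gripper_width: 0.0742
gripper_force: 0.0
top jar 357 [0.4407 0.3172 0.1013] [0.4854 0.363  0.1251]
top stopper 56 [0.4482 0.2632 0.0551] [0.465  0.2785 0.0818]
top jigger 110 [0.4261 0.1862 0.085 ] [0.469  0.231  0.0974]
top second 174 [0.424  0.128  0.0451] [0.4563 0.1609 0.1191]
top dropper 171 [0.4185 0.06   0.0451] [0.4497 0.0915 0.1178]
side jar 105 [0.4413 0.3148 0.1009] [0.4822 0.3599 0.122 ]
side second 22 [0.4241 0.1306 0.0463] [0.4291 0.1479 0.0774]
side dropper 28 [0.4188 0.0647 0.0458] [0.4513 0.0803 0.0779]
```

View pics/end.png

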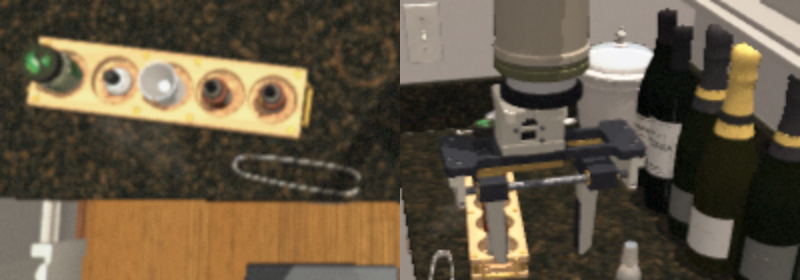

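In the top view all five things stand upright in their wells: jar (50,68), stopper (115,78), jigger (160,82), second dropper (217,92) and dropper (272,97). Their heights agree with things standing on the cork, and the arm touches nothing.

```bash
python3 -c "from rig import *;print(job_done())"
```

```text
the job is handed in; nothing more can be done
None
```

The job is handed in at about 40 s of the 109 s allowed: jar, stopper, jigger and dropper stand upright in the four free wells in their shelf order from left to right, and the second dropper stayed in its well.

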